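# Unfold the crank and bring the fossil in front of the dust extractor

### The job

On the fossil-preparation bench, unfold the red crank handle of the specimen slide until it stands fully upright, before turning the crank. Then turn the crank until the carriage's red index line is opposite the yellow index line of the blue dust-extraction mouth, and let go, leaving the handle upright. Move the carriage only with the crank, do not touch the carriage or the specimen on it, and leave the bottle, tape roll and carton where they are.

Things in the scene. Friction and masses are not known exactly. Their poses are not given: they have to be found in the camera images.
- slide: The fixed specimen slide: an aluminium base plate 286 x 380 x 12 mm carrying a green gearbox (100 x 130 mm, top 68 mm above the table) with the crank on top and, beyond it, two steel rails. Origin on the table directly below the crank shaft, z up; the carriage travels along its y axis (parallel to the rails); its +x axis points from the gearbox to the rails. Its position and yaw vary.
- shaft (a point): Point on the vertical crank shaft's axis, 109 mm above the table, level with the handle's fold hinge. The crank arm (steel bar 16 mm wide, 12 mm thick, its top 92 mm and its underside 80 mm above the table, about 104 mm over its hub and end) turns about it.
- pivot (a point): Centre of the handle's fold hinge, at the outer end of the crank arm, 80 mm from the shaft axis and 109 mm above the table; it travels round the shaft with the crank. Two steel cheeks, 26 mm over their outsides and reaching 112 mm above the table, hold it. The hinge axis is level and square to the arm.
- handle_end (a point): Free end of the red crank handle: a round sleeve 28 mm in diameter, from 17 mm to 93 mm from the fold hinge, that spins freely about its own length, so it can be held with a steady hand while cranking. Folded, it lies above the arm and points from the hinge in over the shaft; unfolded it stands straight up from the hinge, its end 202 mm above the table.
- fold (a joint): Fold hinge of the handle, rad: 0 = folded level over the arm, 1.571 = fully upright (hard stop, working position). Starts between 0 and 0.35. Friction of about 0.14 N m holds it where it is left; about 3 N at the handle's end raises it.
- crank (a joint): Turn of the crank, rad, about the vertical shaft, growing anticlockwise seen from above; at 0 the arm points from the shaft along the slide's -x axis. Range -1.6 to 9.5, friction about 0.1 N m (1 to 2 N at the handle). It drives the carriage through gears: each radian anticlockwise moves the carriage 12 mm along the slide's +y axis (75 mm a turn), with no backlash; it stays where it is left.
- carriage: Grey carriage plate 130 x 160 mm (160 along the rails) on the rails, with a white plaster jacket 110 mm across holding brown rock and bone fixed on it; the highest point about 97 mm above the table. A toothed rack on its near side runs along the gearbox. Origin at the underside of the plate's centre; axes as the slide's.
- red_index (a point): Outer end of the red index line, on top of the carriage in the middle of its far side and overhanging that edge by 13 mm, 46 mm above the table. Axes as the slide's.
- yellow_index (a point): End of the yellow index line, on top of the blue dust-extraction mouth (fixed, 120 mm wide, 62 mm high) beyond the rails, at the middle of its front edge, 64 mm above the table. Axes as the slide's: the lines are opposite when the red one's y in this frame is 0. At the start red lies 35 to 95 mm to the -y side (so the crank must go anticlockwise about half a turn to one and a third turns).
- bottle_mid (a point): Loose amber bottle with a white cap, 60 mm in diameter, 125 mm high; point at its centre. Bystander.
- tape_mid (a point): Loose white tape roll lying flat, 84 mm in diameter, 36 mm high; point at its centre. Bystander.
- carton_mid (a point): Loose open cardboard carton 200 x 150 x 85 mm; point at its centre. Bystander.
Mind the look-alikes: they are no part of the job. What is shaped like the part that bears yellow_index but black is not meant.

How it is judged:
On the way, in this order (a step that is already met when the one before it is completed fails the run):
1. the handle is unfolded fully upright (within 0.12 rad of its stop), with the carriage still within 15 mm of where it started (value of joint fold above 1.45 rad and distance of red_index from where it was at the start of the episode below 0.015 m), for 0.2 s.
2. the crank has brought the red index within 6 mm of opposite the yellow one (y of red_index in the frame of yellow_index between -0.006 and 0.006 m), for 0.2 s.
At the end, for the whole second after the job is handed in: The red index is within 6 mm of opposite the yellow one (along the rails), the carriage is at rest, and the handle still stands upright (within 0.17 rad of its stop) (all of step 2 and value of joint fold above 1.4 rad and linear speed of carriage below 0.005 m/s); the robot touches nothing.
It fails at once if the robot pushes on the carriage or the specimen (over 2 N) (contact force between any of the arm, the fingers and carriage above 2 N).
It fails at once if the bottle, tape roll or carton is moved more than 20 mm (distance of any of bottle_mid, tape_mid, carton_mid from where it was at the start of the episode above 0.02 m).
It also fails if it takes over 69 s, if anything falls off the work surface, if the arm or the gripper's body presses on something with over 40 N, if the wrist force passes 120 N, or if a joint passes its speed limit or range.

### The arm

A 6-joint arm with a two-finger parallel gripper is mounted at the origin on the work surface. World frame = base frame: x ahead of the robot, y to its left, z up, the work surface at z = 0. Lengths are in m, angles in rad, forces in N, time in s.
With the tool pointing down it reaches from about 0.375 to 0.975 m from the base axis. Payload 3.8 kg.
Tool frame: the origin (TCP) lies where the fingers leave the gripper's body, on its centre line; the fingertips stand 73 mm ahead of it and the grasp point (between the pads) lies 54 mm ahead of it; z points along the fingers, y is the line along which they close (so a half turn about z gives the same grasp; the last joint's range is limited). The gripper opens to 85 mm and grips with 20 to 120 N. Pads are 22 mm wide; open, the fingers measure 114 mm over their backs; the gripper's body (76 mm by 85 mm) begins 54 mm behind the grasp point. The pads swing forward as they close: fully open they stand 13 mm farther back than shut.
Start: joints at [-1.282, 0.264, 1.604, -0, 1.274, -0.037], TCP at [0.216, -0.639, 0.304] pointing down, gripper open.
Joint ranges: [-2.63, 2.63], [-0.94, 2.18], [0.31, 2.57], [-1.31, 4.45], [0, 2.66], [-2.55, 2.55]. Speed limits (rad/s): [2.57, 2.57, 3.14, 3.14, 3.14, 3.14].

### API

Orientations are given as a rotation vector (axis times angle).
In Python, from workcell import read_state, viewer, bot gives the robot as it stands.
- The arm moves only by the tool jog_arm, never from a script. Its argument "increments" is a list that holds one entry, the list of rows, each a list of 7 numbers: the shift along the tool's x, y, z in units of 30 mm (1.0 is 30 mm), then the turn, a rotation vector about the tool's x, y, z in units of 6 degrees (1.0 is 6 degrees), then the opening, from -1 (shut) to 1 (fully open). A call has exactly 5 rows; each row shifts and turns the commanded pose from where the row before left it, along the tool's axes as they then stand; what a row does not reach is not made up. A row lasts 1/12 s, in which the tool goes at most 41.7 mm and 7.16 degrees, less where a joint would pass 70% of its speed; a pose out of reach is approached as far as the arm can. A call is refused whole if a number of a shift passes 1 or a number of a turn 1, either way. A call with a gripper value outside its range is refused whole. The fingers move at their own pace and stop on an object; "force" is the grip in N (left out, the last holds). Time passes only in rows, so rows that do not move let the fingers close, or fill a call up. It gives the time, the measured TCP pose, the force, the opening and the grip force at its end, in the units of the state.
- read_state(): the state, without advancing time (a new reading comes with each control period).
- viewer.read_camera(name): name is "scene" or "top" or "wrist"; returns (picture, depth): 420x560x3 uint8, blue, green, red; 420x560 float32, m along the optical axis (not along the pixel's ray), 0 where there is no reading.
- viewer.camera_params(name): a dict with "fx", "fy", "cx", "cy" (pixels), "R" (3x3) and "t" (3): a world point X has camera coordinates R X + t; the wrist camera has in their place "hand_eye" (4x4, takes a point from camera to tool coordinates, whose origin is the TCP and whose axes are the flange's). Camera axes: x right, y down, z forward; pixel columns grow to the right and rows downward; lengths in m; the calibration is good to about 2 mm. A picture is of the moment at which its call begins: read the wrist's pose just before it. camera_params takes no time and is no camera call.
- bot.finish_job(): hands the job in; it is judged then, once.
The state is a dict: "time": time; "q": joint angles; "joint_vel": joint speeds; "joint_torque": joint torques, N m; "tool_pos": TCP position; "tcp_rot": TCP orientation; "wrist_force": force on the tool from outside, world axes, zero at the start; "torque": the same for the moment, N m; "width": opening from 0.0 (shut) to 1.0 (fully open); "grip_force": force on a finger pad.
Only numpy, scipy, OpenCV 4.12 (cv2) and the standard library are available. Lean on these libraries where they do the work, as an engineer would, in place of code of your own. Each camera call takes 0.05 s, during which the arm holds its last target. There are 200 camera calls.

## Working session

There is one attempt and no reset: what is moved stays moved. The work goes in short steps, Python scripts to look and compute and a tool call to move; the robot and the scene stay as the last step left them, time stands still between calls to the robot, and variables do not carry over. Pictures are saved under pics/ and viewed, at most 10 in all, crops included, and the job is handed in when it is done.

Besides the shell and the picture viewer there is one more tool, called after "Request:" by a JSON object that holds its "name" and its "arguments". jog_arm: Moves the arm, as the interface text tells. Its arguments: {"type":"object","properties":{"increments":{"type":"array","items":{"type":"array","items":{"type":"array","items":{"type":"number"}}}},"force":{"type":"number"}},"required":["increments"]}

```bash
mkdir -p pics; cat > h.py <<'E'
import numpy as np, cv2
from workcell import read_state, viewer, bot
from scipy.spatial.transform import Rotation as R
def snap(name,fn):
    s=read_state(); im,d=viewer.read_camera(name); cv2.imwrite('pics/'+fn+'.png',im); np.save('pics/'+fn+'.npy',d); return s,im,d
def w(name,fn,u,v,s=None,z=None):
    p=viewer.camera_params(name); d=np.load('pics/'+fn+'.npy')
    patch=d[v-1:v+2,u-1:u+2]; dd=np.median(patch[patch>0]) if (patch>0).any() else 0
    ray=np.array([(u-p['cx'])/p['fx'],(v-p['cy'])/p['fy'],1])
    if name=='wrist':
        H=np.array(p['hand_eye']); Rw=R.from_rotvec(s['tcp_rot']).as_matrix()
        A=Rw@H[:3,:3]; o=Rw@H[:3,3]+np.array(s['tool_pos'])
    else:
        A=np.array(p['R']).T; o=-A@np.array(p['t'])
    r=A@ray
    if z is not None: dd=(z-o[2])/r[2]
    return o+r*dd
E
python3 - <<'E'
from h import *
a=snap('scene','scene0')[1]; b=snap('top','top0')[1]
s=read_state(); print(s)
for n in('scene','top'):
    p=viewer.camera_params(n);print(n,p['fx'],-np.array(p['R']).T@np.array(p['t']))
print(np.array(viewer.camera_params('wrist')['hand_eye']).round(3))
E
```

```text
{'time': 0.1, 'q': array([-1.28189084e+00,  2.64699694e-01,  1.60526278e+00, -2.23419304e-06,
        1.27371405e+00, -3.69175106e-02]), 'joint_vel': array([ 0.00051337, -0.00320201, -0.00267447, -0.00129427,  0.00124491,
       -0.00260264]), 'joint_torque': array([-2.34090267e-04, -5.16708755e+01, -3.68590236e+01, -1.05743616e-04,
        6.29994800e-03, -1.39829302e-05]), 'tool_pos': array([ 0.2158963 , -0.63898654,  0.30265795]), 'tcp_rot': array([-3.09795568e+00, -5.09206440e-01,  4.14386307e-04]), 'wrist_force': array([ 0.27273359,  0.36391001, -0.18089367]), 'torque': array([-0.0510055 ,  0.04499352, -0.01247729]), 'grip_force': 0.0, 'width': 0.998571031890111}
scene 539.1958855212773 [1.48585326 0.02391891 1.17008503]
top 530.09590233014 [0.43703588 0.09238792 1.49533479]
[[-0.001 -0.945 -0.327  0.084]
 [ 1.    -0.001 -0.     0.001]
 [ 0.    -0.327  0.945 -0.071]
 [ 0.     0.     0.     1.   ]]
```

View pics/scene0.png

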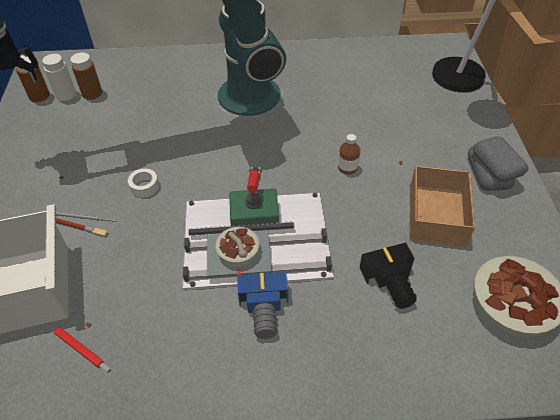

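View pics/top0.png

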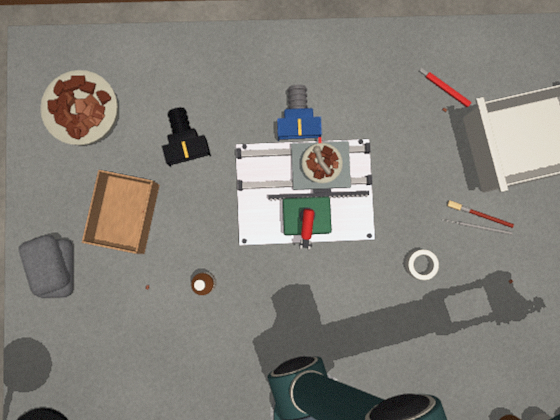

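```bash
python3 - <<'E'
import cv2
im=cv2.imread('pics/top0.png')[75:260,225:385]
a=cv2.resize(im,None,fx=3.2,fy=3.2,interpolation=cv2.INTER_CUBIC)
cv2.imwrite('pics/c1.png',a)
E
```

```text
(no output)
```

View pics/c1.png

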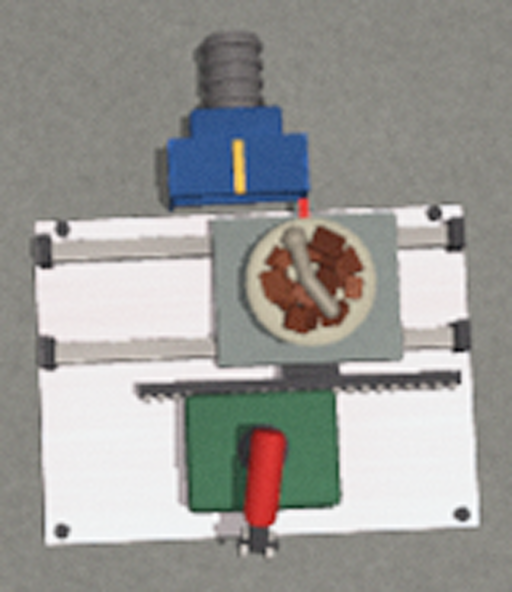

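```bash
cat > m.py <<'E'
from h import *
def c(u,v): return u/3.2+225,v/3.2+75
def W(u,v,z):
    p=viewer.camera_params('top');A=np.array(p['R']).T;o=-A@np.array(p['t'])
    u,v=c(u,v); r=A@np.array([(u-p['cx'])/p['fx'],(v-p['cy'])/p['fy'],1]); return o+r*(z-o[2])/r[2]
E
python3 - <<'E'
from m import *
C=[W(*q,.012) for q in((36,221),(463,206),(478,526),(46,545))]
for q in C: print(q.round(4))
y=(C[0]-C[1])+(C[3]-C[2]); x=(C[0]-C[3])+(C[1]-C[2])
print('yaw',np.arctan2(-y[0],y[1]),np.arctan2(x[1],x[0]))
for n,a in dict(pivot=(259,542,.109),pivbar=(257,550,.09),end=(268,436,.12),yel=(240,192,.064),red=(304,199,.046)).items(): print(n,W(*a).round(4))
yaw=.5*(np.arctan2(-y[0],y[1])+np.arctan2(x[1],x[0])); Y=np.array([-np.sin(yaw),np.cos(yaw),0])
print('red-yel along y',Y@(W(304,199,.046)-W(240,192,.064)))
g=[W(*q,.068) for q in((188,395),(335,391),(340,502),(190,512))];print('gear',np.mean(g,0),[q.round(3) for q in g])
# depth of handle end / handle
d=np.load('pics/top0.npy')
for q in((259,542),(259,515),(262,480),(268,450),(268,436)):
    u,v=map(lambda t:int(round(t)),c(*q)); print(q,w('top','top0',u,v).round(4))
print(bot, [m for m in dir(bot) if m[0]!='_'])
E
```

```text
[0.755  0.1904 0.012 ]
[ 0.7583 -0.1886  0.012 ]
[ 0.4742 -0.19    0.012 ]
[0.4683 0.1881 0.012 ]
yaw 0.012306548485932739 0.006419459341446808
pivot [0.4638 0.008  0.109 ]
pivbar [0.4576 0.0088 0.09  ]
end [ 0.5495 -0.0014  0.12  ]
yel [0.7643 0.0119 0.064 ]
red [ 0.7608 -0.0444  0.046 ]
red-yel along y -0.05628325184229943
gear [ 0.54211658 -0.00057977  0.068     ] [array([0.59 , 0.062, 0.068]), array([ 0.59 , -0.063,  0.068]), array([ 0.496, -0.064,  0.068]), array([0.491, 0.063, 0.068])]
(259, 542) [0.4646 0.0083 0.1163]
(259, 515) [0.485  0.0083 0.128 ]
(262, 480) [0.5128 0.0054 0.1371]
(268, 450) [ 5.354e-01 -1.000e-04  1.428e-01]
(268, 436) [ 5.480e-01 -3.000e-04  1.453e-01]
<Robot object at 0x7ff9d3760050> ['MotionError', 'finish_job']
```

The blue mouth at (299,125) is the meant one: it stands right beyond the rails and has the yellow line. The black one at (188,140) is off the slide. The handle hinge is at (306,244) and the handle end at (309,211). Fold is about 0.25 rad, and red is about 56 mm to the −y side.

Request:
{"name": "jog_arm", "arguments": {"increments": [[[0,0,0,0,0,0.81,1],[0,0,0,0,0,0.81,1],[0,0,0,0,0,0.81,1],[0,0,0,0,0,0.81,1],[0,0,0,0,0,0.81,1]]], "force": 25}}

```text
time: 0.52
tool_pos: [0.216, -0.6392, 0.303]
tcp_rot: [-3.136, 0.161, 0.001]
wrist_force: [0.1, 0.0, 0.2]
width: 0.998
grip_force: 0.0
```

Request:
{"name": "jog_arm", "arguments": {"increments": [[[0.3,-0.89,0,0,0,0,1],[0.3,-0.89,0,0,0,0,1],[0.3,-0.89,0,0,0,0,1],[0.3,-0.89,0,0,0,0,1],[0.3,-0.89,0,0,0,0,1]]]}}

```text
time: 0.93
tool_pos: [0.2741, -0.5096, 0.3031]
tcp_rot: [-3.137, 0.155, 0.001]
wrist_force: [0.7, 0.1, 0.1]
width: 1.004
grip_force: 0.0
```

Request:
{"name": "jog_arm", "arguments": {"increments": [[[0.3,-0.89,0,0,0,0,1],[0.3,-0.89,0,0,0,0,1],[0.3,-0.89,0,0,0,0,1],[0.3,-0.89,0,0,0,0,1],[0.3,-0.89,0,0,0,0,1]]]}}

```text
time: 1.35
tool_pos: [0.3319, -0.381, 0.3034]
tcp_rot: [-3.137, 0.155, 0.001]
wrist_force: [1.2, 0.7, 0.1]
width: 0.997
grip_force: 0.0
```

Request:
{"name": "jog_arm", "arguments": {"increments": [[[0.3,-0.89,0,0,0,0,1],[0.3,-0.89,0,0,0,0,1],[0.3,-0.89,0,0,0,0,1],[0.3,-0.89,0,0,0,0,1],[0.3,-0.89,0,0,0,0,1]]]}}

```text
time: 1.77
tool_pos: [0.3897, -0.2527, 0.3035]
tcp_rot: [-3.137, 0.155, 0.001]
wrist_force: [-0.1, -0.1, -0.9]
width: 1.002
grip_force: 0.0
```

Request:
{"name": "jog_arm", "arguments": {"increments": [[[0.3,-0.89,0,0,0,0,1],[0.3,-0.89,0,0,0,0,1],[0.3,-0.89,0,0,0,0,1],[0.3,-0.89,0,0,0,0,1],[0.3,-0.89,0,0,0,0,1]]]}}

```text
time: 2.18
tool_pos: [0.4476, -0.1243, 0.3035]
tcp_rot: [-3.138, 0.154, 0.001]
wrist_force: [-0.1, -0.6, -0.7]
width: 1.002
grip_force: 0.0
```

Request:
{"name": "jog_arm", "arguments": {"increments": [[[0.49,-0.89,0,0,0,0,1],[0.49,-0.89,0,0,0,0,1],[0.49,-0.89,0,0,0,0,1],[0.49,-0.89,0,0,0,0,1],[0.49,-0.89,0,0,0,0,1]]]}}

```text
time: 2.6
tool_pos: [0.5342, 0.0014, 0.3034]
tcp_rot: [3.138, -0.154, -0.001]
wrist_force: [0.3, -0.5, 0.2]
width: 1.0
grip_force: 0.0
```

```bash
python3 - <<'E'
from h import *
import pickle
s,im,d=snap('wrist','w0'); pickle.dump(s,open('pics/w0.pkl','wb')); print(s['tool_pos'])
E
```

```text
[0.53415396 0.00139395 0.3034342 ]
```

View pics/w0.png

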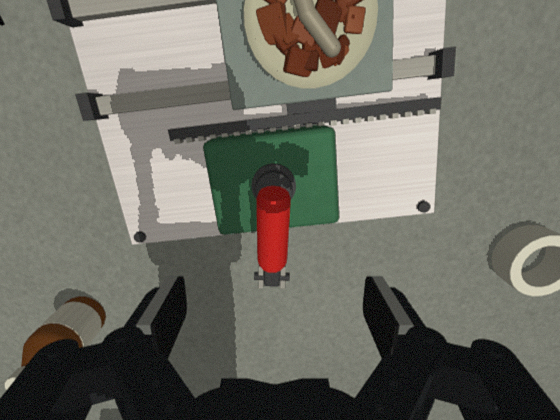

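The wrist view shows the handle pointing up the image, with its end at (274,195), the sleeve foot at (272,270) and the hinge cheeks at (272,280). The amber bottle is far off at (70,330).

```bash
python3 - <<'E'
from h import *
import pickle
s=pickle.load(open('pics/w0.pkl','rb'))
for q in((274,195),(274,190),(273,212),(273,230),(272,250),(272,266),(272,278),(260,277),(284,277)): print(q,w('wrist','w0',*q,s).round(4))
print('hub ctr at z.092',w('wrist','w0',273,181,s,z=.092)); print('piv',w('wrist','w0',272,277,s,z=.112))
print('bottle',w('top','top0',203,284).round(3))
E
```

```text
(274, 195) [ 0.5522 -0.0012  0.1379]
(274, 190) [ 0.5543 -0.0014  0.1307]
(273, 212) [0.5406 0.0007 0.145 ]
(273, 230) [0.5239 0.0024 0.1406]
(272, 250) [0.5035 0.0053 0.1346]
(272, 266) [0.4856 0.0072 0.1294]
(272, 278) [0.4669 0.0092 0.1181]
(260, 277) [0.4663 0.0208 0.1133]
(284, 277) [ 0.4642 -0.0019  0.1136]
hub ctr at z.092 [ 5.52801743e-01 -3.09950268e-04  9.20000000e-02]
piv [0.46441158 0.00949942 0.112     ]
bottle [0.369 0.276 0.125]
```

Request:
{"name": "jog_arm", "arguments": {"increments": [[[-0.02,0,0.82,0,0,0,1],[-0.02,0,0.82,0,0,0,1],[-0.02,0,0.82,0,0,0,1],[-0.02,0,0.82,0,0,0,1],[-0.02,0,0.82,0,0,0,1]]]}}

```text
time: 3.07
tool_pos: [0.5303, 0.0002, 0.1794]
tcp_rot: [3.138, -0.154, -0.001]
wrist_force: [-0.2, 0.3, 0.3]
width: 1.006
grip_force: 0.0
```

Request:
{"name": "jog_arm", "arguments": {"increments": [[[0,0,0,0,0,0,-1],[0,0,0,0,0,0,-1],[0,0,0,0,0,0,-1],[0,0,0,0,0,0,-1],[0,0,0,0,0,0,-1]]], "force": 25}}

```text
time: 3.48
tool_pos: [0.5326, 0.0007, 0.1832]
tcp_rot: [-3.136, 0.156, -0.007]
wrist_force: [1.5, 4.0, 2.0]
width: 0.319
grip_force: 26.5
```

Request:
{"name": "jog_arm", "arguments": {"increments": [[[0,0,0,0,0,0,-1],[0,0,0,0,0,0,-1],[0,0,0,0,0,0,-1],[0,0,0,0,0,0,-1],[0,0,0,0,0,0,-1]]]}}

```text
time: 3.9
tool_pos: [0.5326, 0.001, 0.1829]
tcp_rot: [-3.136, 0.154, -0.007]
wrist_force: [1.4, 4.1, 2.8]
width: 0.318
grip_force: 26.6
```

Request:
{"name": "jog_arm", "arguments": {"increments": [[[-0.107,0,-0.287,0,0,0,-1],[-0.137,0,-0.27,0,0,0,-1],[-0.173,0,-0.25,0,0,0,-1],[-0.203,0,-0.223,0,0,0,-1],[-0.233,0,-0.197,0,0,0,-1]]]}}

```text
time: 4.32
tool_pos: [0.5065, 0.0034, 0.2186]
tcp_rot: [-3.136, 0.154, -0.006]
wrist_force: [4.3, 3.2, -5.5]
width: 0.316
grip_force: 25.0
```

Request:
{"name": "jog_arm", "arguments": {"increments": [[[-0.253,0,-0.167,0,0,0,-1],[-0.273,0,-0.13,0,0,0,-1],[-0.29,0,-0.097,0,0,0,-1],[-0.297,0,-0.06,0,0,0,-1],[-0.303,0,-0.02,0,0,0,-1]]]}}

```text
time: 4.73
tool_pos: [0.4653, 0.0068, 0.234]
tcp_rot: [3.138, -0.154, 0.012]
wrist_force: [5.9, 0.6, 0.1]
width: 0.316
grip_force: 24.6
```

```bash
python3 - <<'E'
from h import *
s,im,d=snap('scene','s1'); s2,im2,d2=snap('wrist','w1')
a=cv2.resize(im[150:310,170:345],(400,366),interpolation=cv2.INTER_CUBIC)
b=cv2.resize(im2,(400,300)); b=cv2.copyMakeBorder(b,0,66,0,0,cv2.BORDER_CONSTANT)
cv2.imwrite('pics/s1c.png',np.hstack([a,b]));print(s['tool_pos'],s['wrist_force'],s['q'])
E
```

```text
[0.46529911 0.0068322  0.23403267] [5.88229476 0.58583989 0.11344301] [-3.87848066e-02 -8.62763546e-02  2.11737565e+00 -1.25959839e-04
  1.10265561e+00  1.63024197e+00]
```

View pics/s1c.png

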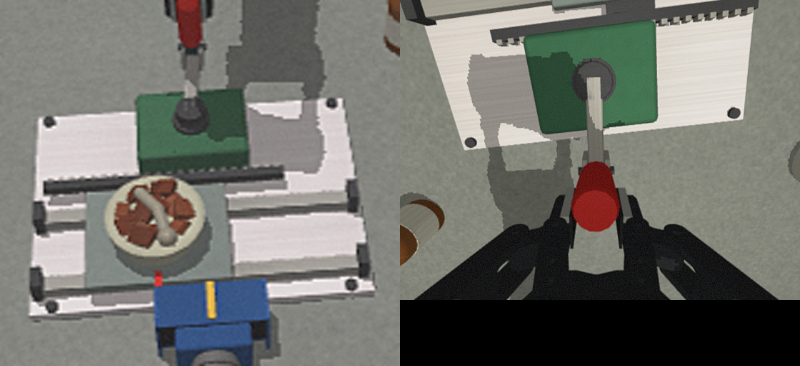

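The handle now stands close to upright in the pads. I'll press a bit further to find the stop.

Request:
{"name": "jog_arm", "arguments": {"increments": [[[-0.1,0,0,0,0,0,-1],[-0.05,0,0,0,0,0,-1],[-0.05,0,0,0,0,0,-1],[0,0,0,0,0,0,-1],[0,0,0,0,0,0,-1]]]}}

```text
time: 5.25
tool_pos: [0.4596, 0.0072, 0.2339]
tcp_rot: [3.138, -0.154, 0.01]
wrist_force: [4.2, 0.7, 3.4]
width: 0.314
grip_force: 24.6
```

Request:
{"name": "jog_arm", "arguments": {"increments": [[[-0.05,0,0,0,0,0,-1],[-0.05,0,0,0,0,0,-1],[0,0,0,0,0,0,-1],[0,0,0,0,0,0,-1],[0,0,0,0,0,0,-1]]]}}

```text
time: 5.67
tool_pos: [0.4565, 0.0075, 0.2337]
tcp_rot: [3.137, -0.155, 0.009]
wrist_force: [5.1, 0.9, 3.8]
width: 0.308
grip_force: 24.3
```

```bash
python3 - <<'E'
from h import *
import pickle
s,im,d=snap('wrist','w2'); pickle.dump(s,open('pics/w2.pkl','wb'))
cv2.imwrite('pics/w2c.png',cv2.resize(im[200:350,180:380],(800,600),interpolation=cv2.INTER_CUBIC))
E
```

```text
(no output)
```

View pics/w2c.png

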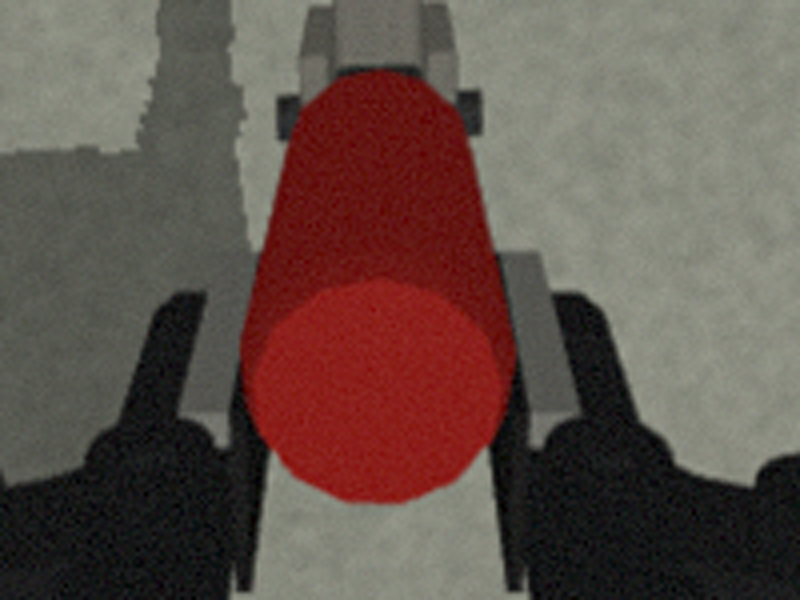

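```bash
cat > fold.py <<'E'
from h import *
def fold(fn,s):
    im=cv2.imread(f'pics/{fn}.png'); hsv=cv2.cvtColor(im,cv2.COLOR_BGR2HSV)
    m=(hsv[...,1]>170)&((hsv[...,0]<8)|(hsv[...,0]>172))&(hsv[...,2]>60)
    P=np.array([w('wrist',fn,u,v,s) for v,u in zip(*np.nonzero(m)) if 5<u<554 and 200<v<400])
    zt=P[:,2].max(); T=P[P[:,2]>np.percentile(P[:,2],99)-.012]
    n=T[np.abs(T[:,2]-np.median(T[:,2]))<.006]; A=np.c_[n[:,:2]-n[:,:2].mean(0),np.ones(len(n))]
    k=np.linalg.lstsq(A,n[:,2],rcond=None)[0]
    print('top face',n.mean(0).round(4),len(n),'slopes',k[:2].round(3))
E
python3 - <<'E'
from fold import *
import pickle
s=pickle.load(open('pics/w2.pkl','rb')); print(s['tool_pos'],s['tcp_rot'])
fold('w2',s)
print(w('wrist','w2',274,297,s)); print('pin',w('wrist','w2',275,228,s,z=.109))
for q in((252,228),(298,228)): print(w('wrist','w2',*q,s))
E
```

```text
[0.4564614  0.00746393 0.23367999] [ 3.1374734  -0.1545124   0.00887521]Traceback (most recent call last):
  File "<stdin>", line 4, in <module>
  File "fold.py", line 5, in fold
    P=np.array([w('wrist',fn,u,v,s) for v,u in zip(*np.nonzero(m)) if 5<u<554 and 200<v<400])
                ~^^^^^^^^^^^^^^^^^^
  File "h.py", line 7, in w
    p=viewer.camera_params(name); d=np.load('pics/'+fn+'.npy')
ValueError: time passes only in moves, steps and waits
```

```bash
sed -i "s/^def w(/import functools\ncp=functools.lru_cache(None)(lambda n: viewer.camera_params(n)); ld=functools.lru_cache(None)(lambda f: np.load(f))\ndef w(/; s/p=viewer.camera_params(name); d=np.load('pics\/'+fn+'.npy')/p=cp(name); d=ld('pics\/'+fn+'.npy')/" h.py
python3 - <<'E'
from fold import *
import pickle
s=pickle.load(open('pics/w2.pkl','rb'))
fold('w2',s)
print(w('wrist','w2',274,297,s)); print('pin',w('wrist','w2',275,228,s,z=.109))
for q in((252,228),(298,228)): print(w('wrist','w2',*q,s))
E
```

```text
top face [0.4736 0.0048 0.2014] 3513 slopes [-0.176  0.012]
[0.47215119 0.0049142  0.20261936]
pin [0.46369545 0.0052069  0.109     ]
[0.46686017 0.02010275 0.11327021]
[ 0.46369616 -0.01001919  0.11288025]
```

Request:
{"name": "jog_arm", "arguments": {"increments": [[[0,0,0,0,0,0,0.2],[0,0,0,0,0,0,0.2],[0,0,0,0,0,0,0.2],[0,0,0,0,0,0,0.2],[0,0,0,0,0,0,0.2]]]}}

```text
time: 6.13
tool_pos: [0.4535, 0.0077, 0.2313]
tcp_rot: [3.138, -0.154, -0.003]
wrist_force: [-0.3, 0.2, -0.5]
width: 0.602
grip_force: 0.0
```

```bash
python3 - <<'E'
from fold import *
s,im,d=snap('wrist','w3'); print(s['tool_pos'],s['tcp_rot'],s['wrist_force'],s['width'])
fold('w3',s); print(w('wrist','w3',274,297,s))
s,im,d=snap('top','top3')
hsv=cv2.cvtColor(im,cv2.COLOR_BGR2HSV); m=(hsv[...,1]>170)&((hsv[...,0]<8)|(hsv[...,0]>172))&(hsv[...,2]>60)
v,u=np.nonzero(m[180:270,280:340]); print(len(u),u.mean()+280 if len(u) else 0,v.mean()+180 if len(u) else 0)
E
```

```text
[0.45350655 0.00772378 0.23126609] [ 3.13763832e+00 -1.54363459e-01 -2.89424457e-03] [-0.32601078  0.22467789 -0.4811396 ] 0.602336293126069
top face [0.4736 0.0048 0.2015] 3677 slopes [-0.18   0.012]
[0.4705672  0.00502895 0.20247661]
0 0 0
```

Request:
{"name": "jog_arm", "arguments": {"increments": [[[0.2,0,0,0,0,0,0.2],[0.2,0,0,0,0,0,0.2],[0.17,0,0,0,0,0,0.2],[0,0,0,0,0,0,0.2],[0,0,0,0,0,0,-1]]], "force": 60}}

```text
time: 6.65
tool_pos: [0.4717, 0.006, 0.2319]
tcp_rot: [3.138, -0.154, -0.0]
wrist_force: [0.4, -0.2, 0.2]
width: 0.474
grip_force: 0.0
```

Request:
{"name": "jog_arm", "arguments": {"increments": [[[0,0,0,0,0,0,-1],[0,0,0,0,0,0,-1],[0,0,0,0,0,0,-1],[0,0,0,0,0,0,-1],[-0.1,0,0,0,0,0,-1]]]}}

```text
time: 7.07
tool_pos: [0.4696, 0.0062, 0.2322]
tcp_rot: [3.138, -0.154, 0.007]
wrist_force: [8.7, -0.9, -6.6]
width: 0.31
grip_force: 59.3
```

Request:
{"name": "jog_arm", "arguments": {"increments": [[[-0.1,0,0,0,0,0,-1],[-0.1,0,0,0,0,0,-1],[-0.1,0,0,0,0,0,-1],[0,0,0,0,0,0,-1],[0,0,0,0,0,0,-1]]]}}

```text
time: 7.48
tool_pos: [0.4625, 0.0068, 0.2327]
tcp_rot: [3.137, -0.154, 0.016]
wrist_force: [11.4, -1.6, -8.2]
width: 0.309
grip_force: 59.7
```

```bash
python3 - <<'E'
from fold import *
s,im,d=snap('wrist','w4'); print(s['tool_pos'],s['wrist_force'],s['torque'])
fold('w4',s)
E
```

```text
[0.46250639 0.00683087 0.23267733] [11.35837771 -1.63105652 -8.18152364] [-3.37342158e-01 -2.30670071e+00 -1.91268354e-03]
top face [0.4659 0.0053 0.2017] 3292 slopes [-0.122  0.009]
```

Request:
{"name": "jog_arm", "arguments": {"increments": [[[-0.1,0,0,0,0,0,-1],[-0.1,0,0,0,0,0,-1],[-0.1,0,0,0,0,0,-1],[0,0,0,0,0,0,-1],[0,0,0,0,0,0,-1]]]}}

```text
time: 7.95
tool_pos: [0.4573, 0.0075, 0.2331]
tcp_rot: [3.137, -0.155, 0.032]
wrist_force: [26.7, -2.1, -19.9]
width: 0.313
grip_force: 61.1
```

```bash
python3 - <<'E'
from fold import *
s,im,d=snap('wrist','w5'); print(s['tool_pos'],s['wrist_force'],s['torque'])
fold('w5',s)
E
```

```text
[0.45734116 0.00754929 0.23306815] [ 26.69093229  -2.13585941 -19.86957079] [-0.28823219 -4.31969564  0.02068153]
top face [0.464  0.0056 0.2017] 3340 slopes [-0.108  0.007]
```

The pull force jumped from 11 to 27 N while the handle end barely moved, and that end is now over the pivot, so the handle is at its stop. Next I'll work out the crank circle.

```bash
python3 - <<'E'
import numpy as np
c=np.array([.538,.0014]);r=.0815;ph=np.pi-.07;y=-.098
X=np.array([np.cos(y),np.sin(y)]);Y=np.array([np.sin(y),-np.cos(y)])
p=np.array([.4508,.0077]);P=p.copy()
f=lambda a:c+r*np.array([np.cos(a),np.sin(a)])
for i in range(31):
    d=f(ph+.15*i)-P; m=np.round([d@X/.03,d@Y/.03],2); P=P+.03*(m[0]*X+m[1]*Y); print(i,m.tolist(),end=' ')
    if i%5==0:print(P.round(4))
E
```

```text
0 [0.2, 0.0] [0.4568 0.0071]
1 [0.04, 0.41] 2 [0.1, 0.39] 3 [0.16, 0.37] 4 [0.21, 0.35] 5 [0.27, 0.31] [ 0.4747 -0.0498]
6 [0.3, 0.27] 7 [0.35, 0.22] 8 [0.37, 0.16] 9 [0.39, 0.11] 10 [0.41, 0.05] [ 0.5266 -0.0793]
11 [0.4, -0.01] 12 [0.4, -0.08] 13 [0.39, -0.13] 14 [0.36, -0.19] 15 [0.33, -0.24] [ 0.5847 -0.0655]
16 [0.29, -0.29] 17 [0.24, -0.32] 18 [0.19, -0.36] 19 [0.14, -0.39] 20 [0.07, -0.4] [ 0.6176 -0.0156]
21 [0.02, -0.4] 22 [-0.05, -0.41] 23 [-0.1, -0.39] 24 [-0.17, -0.38] 25 [-0.21, -0.34] [0.608  0.0432]
26 [-0.27, -0.31] 27 [-0.31, -0.26] 28 [-0.34, -0.22] 29 [-0.38, -0.16] 30 [-0.39, -0.11] [0.5607 0.0798]
```

Request:
{"name": "jog_arm", "arguments": {"increments": [[[0.2,0,0,0,0,0,-1],[0,0,0,0,0,0,-1],[0,0,0,0,0,0,-1],[0,0,0,0,0,0,-1],[0,0,0,0,0,0,-1]]], "force": 40}}

```text
time: 8.42
tool_pos: [0.4597, 0.0074, 0.2329]
tcp_rot: [-3.138, 0.155, -0.015]
wrist_force: [13.4, -0.8, -6.4]
width: 0.311
grip_force: 62.6
```

Request:
{"name": "jog_arm", "arguments": {"increments": [[[0.04,0.41,0,0,0,0,-1],[0.1,0.39,0,0,0,0,-1],[0.16,0.37,0,0,0,0,-1],[0.21,0.35,0,0,0,0,-1],[0.27,0.31,0,0,0,0,-1]]]}}

```text
time: 8.83
tool_pos: [0.4767, -0.048, 0.2329]
tcp_rot: [-3.132, 0.157, -0.011]
wrist_force: [8.9, 9.4, -1.8]
width: 0.311
grip_force: 62.8
```

Request:
{"name": "jog_arm", "arguments": {"increments": [[[0.3,0.27,0,0,0,0,-1],[0.35,0.22,0,0,0,0,-1],[0.37,0.16,0,0,0,0,-1],[0.39,0.11,0,0,0,0,-1],[0.41,0.05,0,0,0,0,-1]]]}}

```text
time: 9.25
tool_pos: [0.5265, -0.0775, 0.2328]
tcp_rot: [-3.134, 0.156, 0.0]
wrist_force: [-0.5, 6.1, 6.2]
width: 0.31
grip_force: 63.7
```

Request:
{"name": "jog_arm", "arguments": {"increments": [[[0.4,-0.01,0,0,0,0,-1],[0.4,-0.08,0,0,0,0,-1],[0.39,-0.13,0,0,0,0,-1],[0.36,-0.19,0,0,0,0,-1],[0.33,-0.24,0,0,0,0,-1]]]}}

```text
time: 9.67
tool_pos: [0.5848, -0.0656, 0.2328]
tcp_rot: [3.136, -0.155, 0.001]
wrist_force: [-0.4, -1.9, 5.4]
width: 0.311
grip_force: 63.5
```

```bash
python3 - <<'E'
from fold import *
s,im,d=snap('wrist','w6'); print(s['tool_pos'],s['wrist_force'],s['torque'],s['q'])
fold('w6',s)
E
```

```text
[ 0.58481903 -0.06561734  0.2327962 ] [-0.37061908 -1.87722713  5.40804034] [-0.53393308  0.48360266 -0.00716732] [-1.53354919e-01  1.56102285e-01  1.86890190e+00 -1.67331490e-03
  1.11585918e+00  1.51664205e+00]
top face [ 0.5888 -0.0667  0.2017] 3272 slopes [-0.124  0.012]
```

Request:
{"name": "jog_arm", "arguments": {"increments": [[[0.29,-0.29,0,0,0,0,-1],[0.24,-0.32,0,0,0,0,-1],[0.19,-0.36,0,0,0,0,-1],[0.14,-0.39,0,0,0,0,-1],[0.07,-0.4,0,0,0,0,-1]]]}}

```text
time: 10.13
tool_pos: [0.6189, -0.0143, 0.2328]
tcp_rot: [-3.138, 0.155, -0.006]
wrist_force: [3.0, -2.4, 4.5]
width: 0.312
grip_force: 63.5
```

Request:
{"name": "jog_arm", "arguments": {"increments": [[[0.02,-0.4,0,0,0,0,-1],[-0.05,-0.41,0,0,0,0,-1],[-0.1,-0.39,0,0,0,0,-1],[-0.17,-0.38,0,0,0,0,-1],[-0.21,-0.34,0,0,0,0,-1]]]}}

```text
time: 10.55
tool_pos: [0.6077, 0.0459, 0.2327]
tcp_rot: [-3.136, 0.154, -0.002]
wrist_force: [1.8, -1.1, 6.8]
width: 0.314
grip_force: 63.8
```

```bash
python3 - <<'E'
from fold import *
s,im,d=snap('wrist','w7'); print(s['tool_pos'],s['wrist_force'])
fold('w7',s); snap('top','top7')
im=cv2.imread('pics/top7.png')[75:260,225:385]
cv2.imwrite('pics/c7.png',cv2.resize(im,None,fx=3.2,fy=3.2,interpolation=cv2.INTER_CUBIC))
E
```

```text
[0.60768829 0.04585742 0.23271926] [ 1.81091035 -1.13807937  6.75373924]
top face [0.6109 0.0433 0.2017] 3271 slopes [-0.117  0.012]
```

View pics/c7.png

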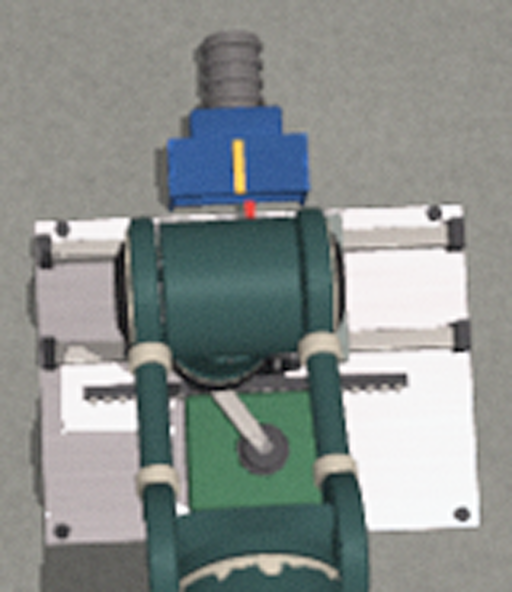

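The red tip is at (250,208) in the crop and the yellow line's end at (240,192), so about 10 mm remain. I'll refine that with colour centroids.

```bash
cat > idx.py <<'E'
from h import *
def idx(fn):
    im=cv2.imread(f'pics/{fn}.png').astype(int)[100:150,270:335]; B,G,Rr=im[...,0],im[...,1],im[...,2]
    p=cp('top');A=np.array(p['R']).T;o=-A@np.array(p['t'])
    out=[]
    for wt,z in ((np.clip(np.minimum(Rr,G)-B-60,0,None),.064),(np.clip(Rr-np.maximum(G,B)-60,0,None)*(G<90)*(np.arange(100,150)[:,None]<144),.046)):
        v,u=np.nonzero(wt); k=wt[v,u]; uu=(u*k).sum()/k.sum()+270; vv=(v*k).sum()/k.sum()+100
        r=A@np.array([(uu-p['cx'])/p['fx'],(vv-p['cy'])/p['fy'],1]); P=o+r*(z-o[2])/r[2]; out.append(P); print(round(uu,2),round(vv,2),P.round(4),len(u))
    for yaw in(.006,.0125): print('red-yel y',np.array([-np.sin(yaw),np.cos(yaw),0])@(out[1]-out[0]))
E
python3 -c "
from idx import *
idx('top0');idx('top7')"
```

```text
299.19 126.84 [0.7871 0.0134 0.064 ] 42
319.51 139.51 [ 0.7543 -0.0428  0.046 ] 12
red-yel y -0.056030628119061184
red-yel y -0.0558142130659992
299.18 126.75 [0.7873 0.0134 0.064 ] 42
302.54 139.9 [0.7545 0.0043 0.046 ] 12
red-yel y -0.008948178885722875
red-yel y -0.008733999281578348
```

Request:
{"name": "jog_arm", "arguments": {"increments": [[[-0.27,-0.31,0,0,0,0,-1],[-0.31,-0.26,0,0,0,0,-1],[-0.34,-0.22,0,0,0,0,-1],[-0.38,-0.16,0,0,0,0,-1],[-0.38,-0.11,0,0,0,0,-1]]]}}

```text
time: 11.07
tool_pos: [0.559, 0.0805, 0.2326]
tcp_rot: [3.136, -0.152, -0.003]
wrist_force: [-0.5, -9.0, 11.0]
width: 0.314
grip_force: 64.1
```

Request:
{"name": "jog_arm", "arguments": {"increments": [[[0,0,0,0,0,0,-1],[0,0,0,0,0,0,-1],[0,0,0,0,0,0,-1],[0,0,0,0,0,0,-1],[0,0,0,0,0,0,-1]]]}}

```text
time: 11.48
tool_pos: [0.5587, 0.0804, 0.2326]
tcp_rot: [3.136, -0.153, -0.006]
wrist_force: [-2.2, -4.7, 11.3]
width: 0.31
grip_force: 64.3
```

```bash
python3 - <<'E'
from fold import *
from idx import idx
s,im,d=snap('wrist','w8'); print(s['tool_pos'],s['wrist_force'])
fold('w8',s); snap('top','top8'); idx('top8')
E
```

```text
[0.55865871 0.08043406 0.23261761] [-2.2144495  -4.68307143 11.25935912]
top face [0.5625 0.0785 0.2016] 3317 slopes [-0.133  0.002]
299.18 126.78 [0.7873 0.0134 0.064 ] 42
299.53 140.1 [0.7541 0.0126 0.046 ] 10
red-yel y -0.0005702867786112067
red-yel y -0.0003548649802713245
```

Aligned to within 1 mm and the handle is still upright. Now I let go and rise straight up.

Request:
{"name": "jog_arm", "arguments": {"increments": [[[0,0,0,0,0,0,1],[0,0,0,0,0,0,1],[0,0,0,0,0,0,1],[0,0,0,0,0,0,1],[0,0,0,0,0,0,1]]]}}

```text
time: 12.0
tool_pos: [0.5596, 0.0806, 0.2309]
tcp_rot: [-3.138, 0.154, 0.004]
wrist_force: [0.0, 0.4, 0.5]
width: 0.991
grip_force: 0.0
```

Request:
{"name": "jog_arm", "arguments": {"increments": [[[0,0,0,0,0,0,1],[0,0,-0.4,0,0,0,1],[0,0,-0.8,0,0,0,1],[0,0,-0.8,0,0,0,1],[0,0,-0.8,0,0,0,1]]]}}

```text
time: 12.42
tool_pos: [0.5603, 0.0801, 0.3175]
tcp_rot: [-3.138, 0.155, 0.001]
wrist_force: [1.0, -0.7, -0.0]
width: 1.001
grip_force: 0.0
```

```bash
python3 - <<'E'
from fold import *
from idx import idx
s,im,d=snap('wrist','w9'); print(s['tool_pos'],s['wrist_force'],s['width'])
fold('w9',s); snap('top','top9'); idx('top9')
_,a,_=snap('scene','s9'); a=a[120:310,150:345]
cv2.imwrite('pics/f9.png',np.hstack([cv2.resize(a,(400,390)),cv2.copyMakeBorder(cv2.resize(im,(400,300)),0,90,0,0,cv2.BORDER_CONSTANT)]))
E
```

```text
[0.56031759 0.08013827 0.31745648] [ 0.98256763 -0.66685677 -0.04592399] 1.0006957598600503
top face [0.5615 0.0785 0.2019] 1220 slopes [-0.106  0.015]
299.19 126.76 [0.7873 0.0134 0.064 ] 42
299.52 140.12 [0.7541 0.0127 0.046 ] 11
red-yel y -0.000532509414020327
red-yel y -0.00031657498093508394
```

View pics/f9.png

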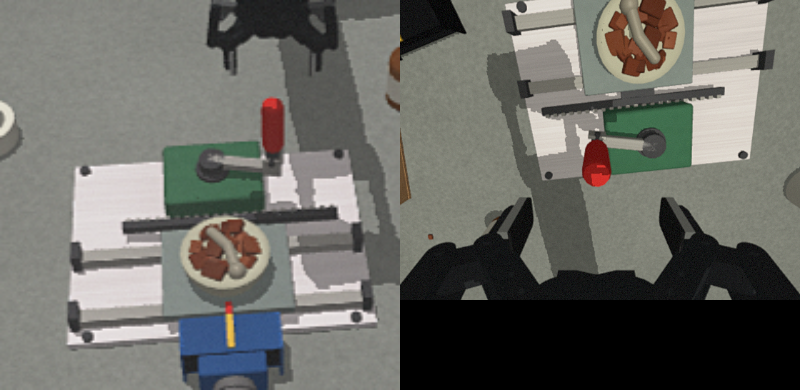

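Left view: the red and yellow lines meet at about (230,312), and the handle stands upright at (272,125) with the gripper clear above it. Handing in.

```bash
python3 -c "
from h import *
print(bot.finish_job())"
```

```text
the job is handed in; nothing more can be done
None
```

I handed the job in with the handle unfolded to its stop before cranking and still upright after release. By the top camera, the red index is about 0.5 mm short of opposite the yellow one. The gripper is clear of everything; no verdict came back with the hand-in.

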